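# Pour pink lures into the grooved display tray

## Task

Pick up the scoop that holds the two pink lures (not the one with green lures) by its cross bar, carry it over the grooved tray and tip it there so that both lures roll out over its lip and settle into the grooves, each in a groove of its own. Then stand the empty scoop upright on the bench again.

Things in the scene. Friction and masses are not known exactly. Their poses are not given: they have to be found in the camera images.
- scoop: grey scoop with the PINK lures, 106 x 100 mm, 120 g. Origin: centre of underside. Open pouring side at -x; other walls 38 mm. Inner floor 94 mm wide, slopes 10 deg down from lip (x -55, 25 mm high) to back wall (x +48): lures roll out when the lip is tipped down 25-40 deg. Grip by the black cross bar along y at x 0: 12 mm thick in x, 14 high, mid-height 77 mm, 92 mm free
- pink_a: pink round lure body (rod with round ends, white and silver bands), 16 mm in diameter, 84 mm long, 30 g; origin at its middle, its y axis along its length (its x and z axes turn as it rolls). One of the two in the scoop; starts lying across the scoop (along the scoop's y) against its back wall
- pink_b: pink round lure body (rod with round ends, white and silver bands), 16 mm in diameter, 84 mm long, 30 g; origin at its middle, its y axis along its length (its x and z axes turn as it rolls). One of the two in the scoop; starts lying across the scoop (along the scoop's y) against its back wall
- tray: fixed black tray, white ribs, 126 (x) x 130 mm (y). Origin: centre of underside; z up. 5 grooves along y at x -45, -24, 0, 24, 48 mm; groove floor 6 mm high, rib tops 13 mm, last rib at x 60. Inside 122 mm wide between 16 mm side walls; 36 mm stop wall at the -x end (inner face x -55). The +x end is open but for the low rib: pour there, towards -x. A settled lure has its axis 14 mm up
Things that resemble listed ones, but are neither listed nor needed, are in the scene too. Of the things that look like the tray, take the one that is farthest to the robot's left at the start. Leave any turquoise or white look-alike of the scoop alone.

How it is judged:
On the way, in this order (a step that is already met when the one before it is completed fails the run):
1. the scoop is held off the bench near the tray (its origin within 150 mm of the tray's, seen from above), about level, with both pink lures still in it (distance between each of pink_a, pink_b and scoop below 0.065 m and height (world z) of scoop above 0.015 m and horizontal distance between scoop and tray below 0.15 m and angle between scoop's own z axis and vertical below 0.2 rad), for 0.1 s.
2. the scoop, off the bench, is tipped there by more than 0.25 rad (height (world z) of scoop above 0.01 m and horizontal distance between scoop and tray below 0.17 m and angle between scoop's own z axis and vertical above 0.25 rad), for 0.1 s.
At the end, for the whole second after the job is handed in: Both pink lures lie at rest inside the tray, each down in a groove (axis 11 to 17.5 mm above the tray's underside, within 60 mm of the tray's centre in x and 55 mm in y) and along it within 0.18 rad; the scoop stands at rest on the bench (underside less than 10 mm up), upright within 0.15 rad (z of pink_a in the frame of tray between 0.011 and 0.0175 m and x of pink_a in the frame of tray between -0.06 and 0.06 m and y of pink_a in the frame of tray between -0.055 and 0.055 m and angle between the y axis of each of pink_a, pink_b and the y axis of tray, either way round below 0.18 rad and linear speed of each of pink_a, pink_b, scoop below 0.03 m/s and z of pink_b in the frame of tray between 0.011 and 0.0175 m and x of pink_b in the frame of tray between -0.06 and 0.06 m and y of pink_b in the frame of tray between -0.055 and 0.055 m and height (world z) of scoop below 0.01 m and angle between scoop's own z axis and vertical below 0.15 rad); the robot touches nothing.
It also fails if it takes over 72 s, if anything falls off the work surface, if the arm or the gripper's body presses on something with over 40 N, if the wrist force passes 120 N, or if a joint passes its speed limit or range.

## Robot

A 7-joint arm with a two-finger parallel gripper is mounted at the origin on the work surface. World frame = base frame: x ahead of the robot, y to its left, z up, the work surface at z = 0. Lengths are in m, angles in rad, forces in N, time in s.
With the tool pointing down it reaches from about 0.4 to 0.85 m from the base axis. Payload 4.5 kg.
Tool frame: the origin (TCP) lies midway between the tips of the shut fingers; the grasp point (between the pads) lies 19 mm behind it (r.grip_point_offset is the distance from the TCP to the grasp point, in m); z points along the fingers, y is the line along which they close (so a half turn about z gives the same grasp; the last joint's range is limited). The gripper opens to 88 mm and grips with 3 to 60 N. Pads are 18 mm wide; open, the fingers measure 123 mm over their backs; the gripper's body (75 mm by 187 mm) begins 45 mm behind the grasp point.
Start: joints at [-1.118, 0.689, -0.195, 1.565, 0.157, 0.902, -0.215], TCP at [0.254, 0.571, 0.239] pointing down, gripper open.
Joint ranges: [-3.01, 3.01], [-0.46, 2.08], [-1.47, 1.51], [0.13, 2.56], [-1, 4.14], [0.04, 2.09], [-2.66, 2.66]. Speed limits (rad/s): [2.57, 2.57, 3.14, 3.14, 3.14, 3.14, 3.14].

## Interface

Orientations are given as a unit quaternion [x, y, z, w].
In Python, from plant import r, optics gives the robot as it stands.
- The arm moves only by the shell command python3 -m pendant 'ROWS' [OPENING] [FORCE]. ROWS is JSON, a list of rows, each a list of 6 numbers: the shift along the tool's x, y, z as a fraction of full scale, then the turn, a rotation vector about the tool's x, y, z as a fraction of full scale. A call has 1 to 5 rows; each row shifts and turns the commanded pose from where the row before left it, along the tool's axes as they then stand; what a row does not reach is not made up. Full scale, the value 1, is 0.025 m for a shift and pi rad for a turn. A row lasts 1/12 s, in which the tool goes at most 41.7 mm and 7.16 degrees, less where a joint would pass 70% of its speed; a pose out of reach is approached as far as the arm can. A call with a number of a shift or a turn outside -1 to 1 is refused whole. A call with a gripper value outside its range is refused whole. OPENING is the opening, from -1 (shut) to 1 (fully open), set as the call begins (- or left out, the last holds). The fingers move at their own pace and stop on an object; FORCE is the grip in N (left out, the last holds). Time passes only in rows, so rows that do not move let the fingers close. It gives the time, the measured TCP pose, the force, the opening and the grip force at its end, in the units of the state.
- r.get_state(): the state, without advancing time (a new reading comes with each control period).
- optics.snapshot(name): name is "scene" or "top"; returns (picture, depth): 384x512x3 uint8, blue, green, red; 384x512 float32, m along the optical axis (not along the pixel's ray), 0 where there is no reading.
- optics.calibration(name): a dict with "vfov" (degrees; the focal length in pixels is half the picture's height over the tangent of half this angle, whatever the lens; pixels are square), "cx", "cy" (the principal point, pixels), "k1" (the pictures are not rectified: a ray, as slopes to the right and down, at radius r is drawn at 1 + k1 r^2 times it, then the intrinsics apply), "cam_to_world" (4x4, takes a point from camera to world coordinates). Camera axes: x right, y up, looking along -z (the intrinsics and any distortion apply to the point x, -y, -z); pixel columns grow to the right and rows downward; lengths in m; the calibration is good to about 2 mm. A picture is of the moment at which its call begins. calibration takes no time and is no camera call.
- r.finish_job(): hands the job in; it is judged then, once.
The state is a dict: "clock": time; "q": joint angles; "qd": joint speeds; "joint_torque": joint torques, N m; "tool_pos": TCP position; "eef_rot": TCP orientation; "contact_force": force on the tool from outside, world axes, zero at the start; "moment": the same for the moment, N m; "opening": opening from 0.0 (shut) to 1.0 (fully open); "finger_force": force on a finger pad.
Only numpy, scipy, OpenCV 4.12 (cv2) and the standard library are available. Lean on these libraries where they do the work, as an engineer would, in place of code of your own. Each camera call takes 0.05 s, during which the arm holds its last target. There are 200 camera calls.

## Working session

There is one attempt and no reset: what is moved stays moved. The work goes in short steps, Python scripts to look and compute and a shell command to move; the robot and the scene stay as the last step left them, time stands still between calls to the robot, and variables do not carry over. Pictures are saved under pics/ and viewed, at most 10 in all, crops included, and the job is handed in when it is done.

```bash
ls; mkdir -p pics; python3 - <<'E'
from plant import r, optics
import cv2,numpy as np
for n in("scene","top"):
    p,d=optics.snapshot(n); cv2.imwrite(f"pics/{n}0.png",p); np.save(f"pics/{n}0.npy",d)
    c=optics.calibration(n); print(n,c)
s=r.get_state(); print(s["tool_pos"],s["eef_rot"],s["clock"],s["opening"])
E
```

```text
pics
scene {'vfov': 54.78057085700777, 'cx': 250.54952933200101, 'cy': 189.35240068859656, 'k1': -0.11931606073709734, 'cam_to_world': array([[ 0.79663525, -0.51224226,  0.3209052 ,  0.74825095],
       [ 0.6044424 ,  0.67916696, -0.4163912 , -0.47282854],
       [-0.00465503,  0.52568061,  0.85066928,  0.89499351],
       [ 0.        ,  0.        ,  0.        ,  1.        ]])}
top {'vfov': 45.01727455310649, 'cx': 256.54689637456505, 'cy': 191.13512066487277, 'k1': -0.11784830379309515, 'cam_to_world': array([[ 0.0283411 ,  0.98905652, -0.14478948,  0.25360024],
       [-0.99958426,  0.02727392, -0.0093506 , -0.07502691],
       [-0.00529929,  0.14499429,  0.9894183 ,  1.2574932 ],
       [ 0.        ,  0.        ,  0.        ,  1.        ]])}
[0.2540048  0.57045617 0.23799861] [ 2.07840271e-01  9.78162442e-01 -8.05018260e-04 -1.05954137e-04] 0.1 1.0006913415722443
```

View pics/scene0.png

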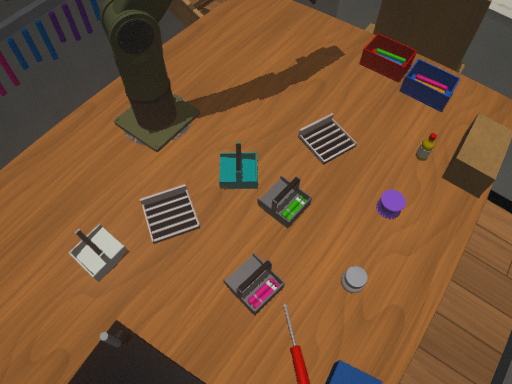

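View pics/top0.png

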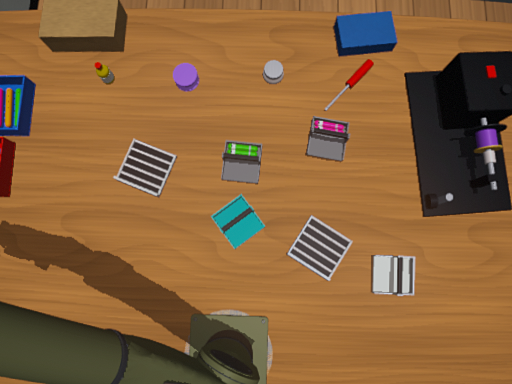

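The scene shows two trays: top view px (146,167) and (320,248). The first is farther to the robot's left, so it is the target.

The scoops, in top-view pixels:
- **Pink lures:** grey scoop at (328,138), which is the one I want.
- **Green lures:** grey scoop at (242,162).
- **Turquoise:** (238,221).
- **White:** (393,275).

Next I'll measure the target and check it in one close crop.

```bash
cat > h.py <<'E'
import numpy as np,cv2
from plant import r,optics
def K(n):
    c=optics.calibration(n); f=192/np.tan(np.radians(c["vfov"]/2))
    return np.array([[f,0,c["cx"]],[0,f,c["cy"]],[0,0,1]]),np.array([c["k1"],0,0,0,0.]),np.array(c["cam_to_world"])
def slopes(n,uv):
    k,d,T=K(n); return cv2.undistortPoints(np.asarray(uv,float).reshape(-1,1,2),k,d).reshape(-1,2)
def ray(n,uv,z):
    "pixels -> world points on plane z"
    s=slopes(n,uv); T=K(n)[2]; d=np.c_[s[:,0],-s[:,1],-np.ones(len(s))]@T[:3,:3].T
    return T[:3,3]+d*((z-T[2,3])/d[:,2])[:,None]
def cloud(n,dep):
    "world point per pixel"
    v,u=np.mgrid[:384,:512]; s=slopes(n,np.c_[u.ravel(),v.ravel()]); T=K(n)[2]; q=dep.ravel()
    P=np.c_[s[:,0]*q,-s[:,1]*q,-q]@T[:3,:3].T+T[:3,3]; P[q==0]=np.nan
    return P.reshape(384,512,3)
def project(n,P):
    k,d,T=K(n); c=(np.atleast_2d(P)-T[:3,3])@T[:3,:3]; c=c*[1,-1,-1]
    return cv2.projectPoints(c,np.zeros(3),np.zeros(3),k,d)[0].reshape(-1,2)
E
python3 - <<'E'
from h import *
T=cv2.imread("pics/top0.png"); S=cv2.imread("pics/scene0.png")
a=cv2.resize(T[105:175,290:365],None,fx=5,fy=5,interpolation=2); b=cv2.resize(T[125:210,100:190],None,fx=4.1,fy=4.1,interpolation=2)
h=max(a.shape[0],b.shape[0]); pad=lambda x:cv2.copyMakeBorder(x,0,h-x.shape[0],0,5,0)
c=cv2.resize(S[245:320,215:295],None,fx=5,fy=5,interpolation=2)[:h]
cv2.imwrite("pics/crop0.png",np.hstack([pad(a),pad(b)])[:600,:800])
for n,img,box in(("top",T,(105,175,290,365)),("scene",S,(245,320,215,295))):
    P=cloud(n,np.load(f"pics/{n}0.npy")); hsv=cv2.cvtColor(img,cv2.COLOR_BGR2HSV)
    y0,y1,x0,x1=box; m=np.zeros(img.shape[:2],bool); m[y0:y1,x0:x1]=1
    print(n,"bench z",np.nanmedian(P[150:250,180:220,2]))
    for lo in(.012,.03,.06,.07): 
        q=P[m&(P[...,2]>lo)&(P[...,2]<.12)][:,:2].astype(np.float32)
        if len(q)>4: print(lo,len(q),cv2.minAreaRect(q),q.mean(0))
    pk=m&(hsv[...,0]>145)&(hsv[...,0]<175)&(hsv[...,1]>120); q=P[pk]; 
    print("pink",len(q),cv2.minAreaRect(q[:,:2].astype(np.float32)),q.mean(0))
for n,box in(("top",(130,205,108,185)),("scene",(110,170,295,360))):
    P=cloud(n,np.load(f"pics/{n}0.npy")); y0,y1,x0,x1=box; m=np.zeros((384,512),bool); m[y0:y1,x0:x1]=1
    for lo in(.004,.009,.024):
        q=P[m&(P[...,2]>lo)&(P[...,2]<.06)][:,:2].astype(np.float32); print("tray",n,lo,len(q),cv2.minAreaRect(q),q.mean(0))
E
```

```text
top bench z -0.00020985938548467864
0.012 1423 ((0.6076295375823975, -0.257113516330719), (0.10082673281431198, 0.15494883060455322), 81.09988403320312) [ 0.5841655  -0.25360742]
0.03 392 ((0.5858740210533142, -0.25385531783103943), (0.10083873569965363, 0.10869956761598587), 80.93817901611328) [ 0.59392554 -0.25491297]
0.06 214 ((0.5868905186653137, -0.25294187664985657), (0.09874153882265091, 0.014575543813407421), 81.20600128173828) [ 0.5855568  -0.25269338]
0.07 209 ((0.5870517492294312, -0.25273579359054565), (0.0982256680727005, 0.014307611621916294), 80.89450073242188) [ 0.58562374 -0.25295675]
pink 193 ((0.613376796245575, -0.25716185569763184), (0.0809035524725914, 0.04638775810599327), 81.08900451660156) [nan nan nan]
scene bench z 0.0016766299176890764
0.012 2015 ((0.616014301776886, -0.2575284540653229), (0.10229357331991196, 0.17113831639289856), 81.12691497802734) [ 0.59013623 -0.2540949 ]
0.03 560 ((0.5858173370361328, -0.25259801745414734), (0.10238714516162872, 0.10693786293268204), 80.50055694580078) [ 0.594317   -0.25685325]
0.06 292 ((0.5862196087837219, -0.253322
[... 573 characters left out ...]
68125170469284), (0.1500752568244934, 0.12633492052555084), 69.00602722167969) [0.49229127 0.24553546]
tray top 0.024 122 ((0.4384363889694214, 0.2643332779407501), (0.13063473999500275, 0.00708404928445816), 69.73399353027344) [0.43749857 0.26294822]
tray scene 0.004 1833 ((0.4929168224334717, 0.2569745182991028), (0.20805971324443817, 0.24360871315002441), 33.536067962646484) [0.4903652  0.24604128]
tray scene 0.009 1035 ((0.4925490617752075, 0.2461358904838562), (0.1342000812292099, 0.1302402764558792), 70.8203125) [0.48618758 0.24728952]
tray scene 0.024 146 ((0.4368019998073578, 0.26526105403900146), (0.12814012169837952, 0.012906323187053204), 69.72882080078125) [0.4383202  0.26233518]
```

View pics/crop0.png

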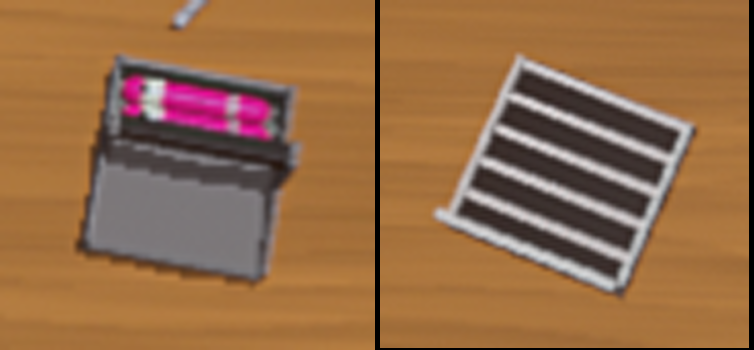

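Choice confirmed: the crop shows the pink lures behind the bar at the scoop's back wall (+x, away from the robot). The lip faces the robot, with scoop yaw about -9°. The tray at top px (146,167) has its stop wall on the robot side and a yaw of about -20°. I'll move over the scoop.

```bash
R='python3 -m pendant'
for i in 1 2 3 4 5; do python3 -m pendant '[[-1,-0.98,0,0,0,0],[-1,-0.98,0,0,0,0],[-1,-0.98,0,0,0,0],[-1,-0.98,0,0,0,0],[-1,-0.98,0,0,0,0]]' 1; done
for i in 1 2; do python3 -m pendant '[[0,0,0,0,0,0.038],[0,0,0,0,0,0.038],[0,0,0,0,0,0.038],[0,0,0,0,0,0.038],[0,0,0,0,0,0.038]]'; done
cat >> h.py <<'E'
from scipy.spatial.transform import Rotation as Ro
def togo(pos,yaw,tilt=0):
    """rows-to-target: tool y along world yaw (deg), lip tilted down by tilt (deg); pos = TCP target.
    shift (units of 25 mm, current tool axes) and turn (units of pi, tool axes)"""
    s=r.get_state(); C=Ro.from_quat(s["eef_rot"])
    D=target(yaw,tilt)
    print("t %.2f"%s["clock"],"tcp",np.round(s["tool_pos"],4),"shift",np.round(C.inv().apply(np.array(pos)-s["tool_pos"])/.025,3),
      "turn",np.round((C.inv()*D).as_rotvec()/np.pi,4),"F",np.round(s["contact_force"],1),"open %.3f"%s["opening"],"ff",s["finger_force"],"q",np.round(s["q"],2))
def target(yaw,tilt):
    S=Ro.from_euler("z",yaw,degrees=True)*Ro.from_euler("y",-tilt,degrees=True)   # scoop
    return S*Ro.from_matrix(np.array([[0,1,0],[1,0,0],[0,0,-1.]]).T)  # tool x=scoop y, y=scoop x, z=-z
E
python3 -c "
from h import *
togo([.5865,-.2530,.15],-9)"
```

```text
clock: 0.52
tool_pos: [0.3187, 0.4064, 0.2384]
eef_rot: [0.208, 0.978, -0.0, -0.0]
contact_force: [0.1, -0.5, 0.3]
opening: 0.996
finger_force: 0.0
clock: 0.93
tool_pos: [0.3831, 0.2438, 0.2386]
eef_rot: [0.208, 0.978, -0.0, -0.0]
contact_force: [1.3, -0.4, -0.6]
opening: 1.001
finger_force: 0.0
clock: 1.35
tool_pos: [0.4475, 0.081, 0.2386]
eef_rot: [0.208, 0.978, -0.0, -0.0]
contact_force: [-0.1, 0.1, 0.2]
opening: 0.999
finger_force: 0.0
clock: 1.77
tool_pos: [0.5118, -0.0818, 0.2385]
eef_rot: [0.208, 0.978, 0.0, -0.0]
contact_force: [0.8, 0.0, -0.4]
opening: 1.0
finger_force: 0.0
clock: 2.18
tool_pos: [0.576, -0.2444, 0.2383]
eef_rot: [0.208, 0.978, 0.0, -0.0]
contact_force: [1.0, 0.2, -0.2]
opening: 1.001
finger_force: 0.0
clock: 2.6
tool_pos: [0.5757, -0.2426, 0.2381]
eef_rot: [0.489, 0.872, 0.0, -0.001]
contact_force: [-0.5, -0.3, 0.1]
opening: 1.001
finger_force: 0.0
clock: 3.02
tool_pos: [0.5757, -0.2425, 0.2382]
eef_rot: [0.724, 0.69, -0.0, -0.001]
contact_force: [-0.4, 0.4, -0.5]
opening: 1.002
finger_force: 0.0
t 3.02 tcp [ 0.5757 -0.2425  0.2382] shift [-0.4    0.453  3.529] turn [-0.0003 -0.0001  0.0348] F [-0.4  0.4 -0.5] open 1.002 ff 0.0 q [ 0.29  0.69  0.06  1.57 -0.05  0.88  0.32]
```

```bash
python3 -m pendant '[[-0.4,0.45,0.5,0,0,0.035],[0,0,1,0,0,0],[0,0,1,0,0,0],[0,0,1,0,0,0],[0,0,0.5,0,0,0]]' >/dev/null
python3 -m pendant '[[0,0,1,0,0,0],[0,0,0,0,0,0]]' >/dev/null
python3 -c "
from h import *
togo([.5865,-.2530,.058],-9)"
```

```text
t 3.60 tcp [ 0.5842 -0.2518  0.1097] shift [-0.038  0.114  2.066] turn [-0.0024 -0.0006  0.0018] F [-0.6 -0.4  0.2] open 1.001 ff 0.0 q [ 0.3   0.87  0.07  1.63 -0.09  0.65  0.26]
```

```bash
python3 -m pendant '[[-0.04,0.11,0.5,0,0,0],[0,0,0.7,0,0,0],[0,0,0.6,0,0,0],[0,0,0.27,0,0,0],[0,0,0,0,0,0]]' 
python3 -m pendant '[[0,0,0,0,0,0],[0,0,0,0,0,0],[0,0,0,0,0,0],[0,0,0,0,0,0],[0,0,0,0,0,0]]' -1 30
python3 -m pendant '[[0,0,0,0,0,0],[0,0,0,0,0,0],[0,0,0,0,0,0],[0,0,0,0,0,0],[0,0,0,0,0,0]]'
python3 -c "
from h import *
togo([.5865,-.2530,.058],-9)"
```

```text
clock: 4.02
tool_pos: [0.5892, -0.2544, 0.0612]
eef_rot: [0.759, 0.652, -0.0, -0.001]
contact_force: [-0.2, -0.1, 0.6]
opening: 1.005
finger_force: 0.0
clock: 4.43
tool_pos: [0.5898, -0.2547, 0.0626]
eef_rot: [0.759, 0.651, 0.0, 0.0]
contact_force: [0.3, 0.5, 0.3]
opening: 0.646
finger_force: 0.0
clock: 4.85
tool_pos: [0.5894, -0.2546, 0.0619]
eef_rot: [0.759, 0.651, -0.0, -0.0]
contact_force: [0.0, 0.2, 0.9]
opening: 0.27
finger_force: 0.0
t 4.85 tcp [ 0.5894 -0.2546  0.0619] shift [ 0.044 -0.126  0.155] turn [-0.     -0.      0.0017] F [0.  0.2 0.9] open 0.270 ff 0.0 q [ 0.3   0.94  0.06  1.64 -0.09  0.57  0.26]
```

```bash
python3 -m pendant '[[0.04,-0.12,0.13,0,0,0],[0,0,0,0,0,0],[0,0,0,0,0,0],[0,0,0,0,0,0],[0,0,0,0,0,0]]' >/dev/null
python3 -m pendant '[[0,0,0,0,0,0],[0,0,0,0,0,0],[0,0,0,0,0,0]]' 
python3 -m pendant '[[0,0,-0.2,0,0,0],[0,0,-0.5,0,0,0],[0,0,-0.5,0,0,0],[0,0,-0.2,0,0,0],[0,0,0,0,0,0]]' >/dev/null
python3 - <<'E'
from h import *
togo([.5865,-.2530,.09],-9)
p,d=optics.snapshot("scene"); cv2.imwrite("pics/lift.png",cv2.resize(p[200:330,180:330],None,fx=4,fy=4,interpolation=2))
E
```

```text
clock: 5.52
tool_pos: [0.5866, -0.2531, 0.0587]
eef_rot: [0.759, 0.651, 0.0, -0.0]
contact_force: [-0.0, 0.0, -1.8]
opening: 0.131
finger_force: 30.0
t 5.93 tcp [ 0.5882 -0.2538  0.0963] shift [ 0.022 -0.073  0.252] turn [0.0014 0.0003 0.0017] F [ 0.6  0.4 -2.2] open 0.133 ff 29.979895278811455 q [ 0.3   0.89  0.06  1.64 -0.09  0.62  0.26]
```

View pics/lift.png

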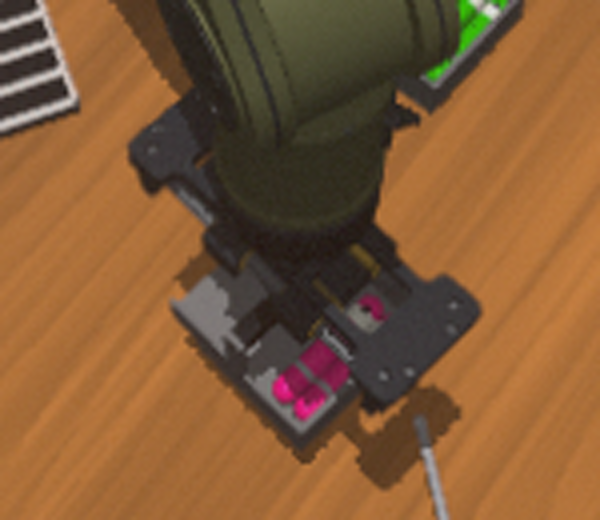

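The scoop is held: both pink lures show at its back wall and the green scoop hasn't been touched. I'll lift it and carry it to the tray.

```bash
python3 -m pendant '[[0,0,-0.4,0,0,0],[0,0,-0.9,0,0,0],[0,0,-1,0,0,0],[0,0,-0.9,0,0,0],[0,0,-0.5,0,0,0]]' >/dev/null
python3 -m pendant '[[0.2,-0.05,0,0,0,0],[0.4,-0.1,0,0,0,0],[0.6,-0.15,0,0,0,0],[0.8,-0.15,0,0,0,0],[0.8,-0.15,0,0,0,0]]' >/dev/null
for i in 1 2 3; do python3 -m pendant '[[0.8,-0.15,0,0,0,0],[0.8,-0.15,0,0,0,0],[0.8,-0.15,0,0,0,0],[0.8,-0.15,0,0,0,0],[0.8,-0.15,0,0,0,0]]' >/dev/null; done
python3 -m pendant '[[0.8,-0.15,0,0,0,0],[0.8,-0.15,0,0,0,0],[0.6,-0.1,0,0,0,0],[0.3,-0.05,0,0,0,0],[0,0,0,0,0,0]]'
python3 -c "
from h import *
togo([.5679,.2174,.15],-20.2)"
```

```text
clock: 8.48
tool_pos: [0.5683, 0.1906, 0.1849]
eef_rot: [0.757, 0.653, -0.001, -0.001]
contact_force: [0.5, -0.4, -2.1]
opening: 0.128
finger_force: 30.0
t 8.48 tcp [0.5683 0.1906 0.1849] shift [ 1.057 -0.168  1.396] turn [-0.001  -0.0001  0.0656] F [ 0.5 -0.4 -2.1] open 0.128 ff 29.979822859168053 q [-0.49  0.73  0.16  1.71 -0.17  0.72 -0.39]
```

```bash
python3 -m pendant '[[0.2,-0.05,0.2,0,0,0.012],[0.4,-0.05,0.4,0,0,0.02],[0.3,0,0.4,0,0,0.02],[0.15,0,0.3,0,0,0.013],[0,0,0.1,0,0,0]]' >/dev/null
python3 -m pendant '[[0,0,0,0,0,0],[0,0,0,0,0,0],[0,0,0,0,0,0]]' >/dev/null
python3 - <<'E'
from h import *
togo([.5679,.2174,.15],-20.2)
p,d=optics.snapshot("top"); q,e=optics.snapshot("scene")
# where the lip corners (level) and tray corners should be
s=r.get_state(); C=Ro.from_quat(s["eef_rot"])
lip=[s["tool_pos"]+C.apply([y,-.055,.058-.025]) for y in(-.047,.047)]
print("lip",np.round(lip,3))
t=Ro.from_euler("z",-20.2,degrees=True)
tr=[np.array([.4928,.2450,0])+t.apply(v) for v in([.061,-.065,.013],[.061,.065,.013],[-.059,.065,.036],[-.059,-.065,.036])]
ims=[]
for n,im in(("top",p),("scene",q)):
    im=cv2.resize(im,None,fx=2,fy=2)
    for P,c in((lip,(0,0,255)),(tr,(255,255,0))):
        for u,v in project(n,np.array(P)): cv2.circle(im,(int(2*u),int(2*v)),2,c,-1)
    ims.append(im)
a=ims[0][220:460,160:460]; b=ims[1][130:370,530:830]
cv2.imwrite("pics/pre.png",cv2.resize(np.hstack([a,b]),(800,320)))
E
```

```text
t 9.15 tcp [0.5739 0.2118 0.1517] shift [ 0.125 -0.305  0.067] turn [ 0.0002  0.     -0.0013] F [ 0.6  0.  -2. ] open 0.132 ff 29.979789666831493 q [-0.55  0.79  0.21  1.7  -0.24  0.68 -0.56]
lip [[0.506 0.187 0.119]
 [0.539 0.275 0.119]]
```

View pics/pre.png

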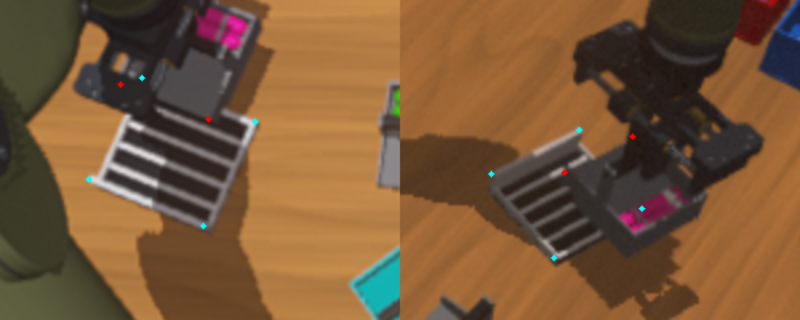

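Both views match the projections: the lip edge lies parallel to the tray's ribs, and the tray corners sit on the marked points. The lures are still at the back wall. I'll lower the scoop to an 8° pre-tilt with its lip over the tray's +x part.

```bash
python3 -m pendant '[[0.05,0.04,0.3,0,0,0],[0.05,0.04,0.6,0,0,0],[0.02,0.02,0.6,-0.011,0,0],[0,0,0.5,-0.011,0,0],[0,0,0.3,-0.011,0,0]]' >/dev/null
python3 -m pendant '[[0,0,0.1,-0.011,0,0],[0,0,0,0,0,0],[0,0,0,0,0,0],[0,0,0,0,0,0]]' >/dev/null
python3 -c "
from h import *
togo([.5773,.2139,.0803],-20.2,8)"
```

```text
t 10.00 tcp [0.5789 0.2143 0.0916] shift [-0.039 -0.118  0.44 ] turn [-0.0003 -0.0001 -0.0012] F [-0.  -0.9 -0.5] open 0.128 ff 29.979928135871887 q [-0.63  0.87  0.25  1.82 -0.25  0.38 -0.6 ]
```

The wrist joint q6 is down to 0.38, with a lower limit of 0.04, so I'll check the tilt's joint path before pouring. I'll fit a simple kinematic chain to the poses logged so far.

```bash
cat > kin.py <<'E'
from h import *
from itertools import product
from scipy.optimize import least_squares
s=r.get_state()
D=[([-1.118,.689,-.195,1.565,.157,.902,-.215],[.254,.5705,.238],[.20784,.97816,-.0008,-.0001]),
 ([.29,.69,.06,1.57,-.05,.88,.32],[.5757,-.2425,.2382],[.724,.69,0,-.001]),
 ([-.49,.73,.16,1.71,-.17,.72,-.39],[.5683,.1906,.1849],[.757,.653,-.001,-.001]),
 ([-.55,.79,.21,1.7,-.24,.68,-.56],[.5739,.2118,.1517],list(target(-20.4,0).as_quat())),
 ([.3,.94,.06,1.64,-.09,.57,.26],[.5894,-.2546,.0619],[.759,.651,0,0]),
 (list(s["q"]),list(s["tool_pos"]),list(s["eef_rot"]))]
AX="zyzyzyz"
def chain(q,sg):
    R=Ro.identity(); out=[R]
    for a,x,g in zip(AX,q,sg): R=R*Ro.from_euler(a,g*x); out.append(R)
    return out
best=[]
for z in product([1,-1],repeat=6):
    sg=(-1,1,z[0],z[1],z[2],z[3],z[4])
    E=[chain(q,sg)[-1].inv()*Ro.from_quat(o) for q,_,o in D]
    off=Ro.from_matrix(E[0].as_matrix()); e=max((off.inv()*x).magnitude() for x in E); best.append((e,sg,off))
best.sort(key=lambda b:b[0]); 
e,sg,off=best[0]; off=Ro.concatenate([chain(q,sg)[-1].inv()*Ro.from_quat(o) for q,_,o in D]).mean()
# p = sum R_i v_i : base offset, after j2, after j4, after j6
def rowsA(q): c=chain(q,sg); return np.hstack([c[i].as_matrix() for i in(0,1,2,4,6,7)])
A=np.vstack([rowsA(q) for q,_,_ in D]); b=np.hstack([p for _,p,_ in D])
cols=[2]+[3*2+2]+[3*3+2]+[3*4+2]   # z offsets of base, link2, link4, link6
L,res,_,_=np.linalg.lstsq(A[:,cols],b,rcond=None)
fk=lambda q:(rowsA(q)[:,cols]@L, chain(q,sg)[-1]*off)
if __name__=="__main__":
    print([(round(x[0],3),x[1]) for x in best[:4]],L,"resid mm",np.abs(A[:,cols]@L-b).max()*1e3)
E
python3 kin.py
```

```text
[(0.011, (-1, 1, -1, 1, -1, 1, -1)), (0.011, (-1, 1, -1, 1, -1, 1, -1)), (0.506, (-1, 1, -1, -1, 1, 1, 1)), (0.506, (-1, 1, -1, -1, 1, 1, 1))] [0.6529845  0.50452579 0.40630888 0.5430066 ] resid mm 49.32256641103999
```

```bash
sed -i 's/^cols=.*/cols=[2,8,6,11,9,14,12]  # z and x offsets/' kin.py
cat > plan.py <<'E'
from kin import *
lo=np.array([-3.01,-.46,-1.47,.13,-1,.04,-2.66]); hi=np.array([3.01,2.08,1.51,2.56,4.14,2.09,2.66])
print("L",np.round(L,3),"resid mm",np.round(np.abs(A[:,cols]@L-b).max()*1e3,1))
def step(q,p,R):
    f=lambda x:np.r_[(fk(x)[0]-p)*20,(fk(x)[1].inv()*R).as_rotvec()*3,.03*(x-q)]
    o=least_squares(f,np.clip(q,lo+1e-6,hi-1e-6),bounds=(lo,hi)); e=f(o.x)
    return o.x,np.abs(e[:3]).max()/20*1e3,np.degrees(np.abs(e[3:6]).max()/3)
O=np.array([.4928,.245,0]); S=Ro.from_euler("z",-20.2,degrees=True)
for lx,lz,yaw in((.04,.042,-20.2),(.04,.06,-20.2),(.05,.042,-20.2),(.04,.042,-14)):
    q=np.array(s["q"]); print("lip",lx,lz,yaw)
    Y=Ro.from_euler("z",yaw,degrees=True)
    for th in range(8,41,2):
        c,n=np.cos(np.radians(th)),np.sin(np.radians(th))
        p=O+S.apply([lx,0,lz])+Y.apply([.055*c-.033*n,0,.055*n+.033*c]); qo=q
        q,ep,er=step(q,p,target(yaw,th))
        if th%4==0: print(th,np.round(q,2),"err %.1f mm %.1f deg  dq %.2f"%(ep,er,np.abs(q-qo).max()))
E
python3 plan.py
```

```text
L [ 0.373  0.418 -0.068  0.356 -0.078  0.338 -0.086] resid mm 65.3
lip 0.04 0.042 -20.2
8 [-0.61  0.88  0.24  1.84 -0.25  0.35 -0.59] err 0.0 mm 0.0 deg  dq 0.03
12 [-0.68  0.87  0.29  1.9  -0.24  0.26 -0.63] err 0.0 mm 0.0 deg  dq 0.05
16 [-0.76  0.87  0.34  1.96 -0.24  0.17 -0.67] err 0.0 mm 0.0 deg  dq 0.04
20 [-0.85  0.88  0.4   2.02 -0.25  0.08 -0.72] err 0.0 mm 0.0 deg  dq 0.04
24 [-1.02  0.94  0.5   2.04 -0.69  0.04 -0.41] err 0.0 mm 0.1 deg  dq 0.43
28 [-1.15  1.    0.58  2.03 -1.    0.04 -0.21] err 0.4 mm 0.8 deg  dq 0.05
32 [-1.24  1.05  0.65  2.05 -1.    0.04 -0.28] err 1.2 mm 2.5 deg  dq 0.04
36 [-1.33  1.11  0.71  2.06 -1.    0.04 -0.36] err 2.0 mm 4.1 deg  dq 0.04
40 [-1.41  1.17  0.77  2.08 -1.    0.04 -0.44] err 2.9 mm 5.7 deg  dq 0.04
lip 0.04 0.06 -20.2
8 [-0.62  0.85  0.26  1.83 -0.24  0.39 -0.59] err 0.0 mm 0.0 deg  dq 0.02
12 [-0.69  0.84  0.3   1.9  -0.23  0.3  -0.64] err 0.0 mm 0.0 deg  dq 0.05
16 [-0.77  0.83  0.36  1.96 -0.22  0.21 -0.68] err 0.0 mm 0.0 deg  dq 0.04
20 [-0.86  0.84  0.42  2.02 -0.23  0.13 -0.73] err 0.0 mm 0.0 deg  dq 0.04
24 [-0.95  0.86  0.
[... 1043 characters left out ...]
dq 0.04
lip 0.04 0.042 -14
8 [-0.58  0.88  0.21  1.84 -0.22  0.34 -0.5 ] err 0.0 mm 0.0 deg  dq 0.10
12 [-0.65  0.86  0.25  1.91 -0.21  0.24 -0.54] err 0.0 mm 0.0 deg  dq 0.05
16 [-0.72  0.86  0.3   1.97 -0.21  0.14 -0.58] err 0.0 mm 0.0 deg  dq 0.05
20 [-0.8   0.87  0.35  2.03 -0.25  0.04 -0.59] err 0.0 mm 0.0 deg  dq 0.05
24 [-1.03  0.95  0.48  2.01 -1.    0.04 -0.02] err 0.2 mm 0.2 deg  dq 0.23
28 [-1.11  0.98  0.55  2.02 -1.    0.04 -0.08] err 1.3 mm 2.2 deg  dq 0.04
32 [-1.2   1.02  0.62  2.04 -1.    0.04 -0.15] err 2.2 mm 4.2 deg  dq 0.04
36 [-1.29  1.07  0.68  2.05 -1.    0.04 -0.23] err 3.1 mm 6.2 deg  dq 0.04
40 [-1.38  1.14  0.75  2.07 -1.    0.04 -0.32] err 4.3 mm 8.2 deg  dq 0.04
```

The model fits the joints locally. Tilting to about 24° from here is smooth, and the lures should roll from about 12–20°. I'll tilt slowly about the lip from the current pose, with its lip about 51 mm up at tray x +43 mm.

```bash
python3 -m pendant '[[-0.01,-0.017,-0.029,-0.0042,0,0],[0,-0.017,-0.029,-0.0042,0,0],[0,-0.017,-0.029,-0.0042,0,0],[0,-0.017,-0.029,-0.0042,0,0],[0,-0.017,-0.029,-0.0042,0,0]]' >/dev/null
python3 -m pendant '[[0,-0.017,-0.029,-0.0042,0,0],[0,-0.017,-0.029,-0.0042,0,0],[0,-0.017,-0.029,-0.0042,0,0],[0,-0.017,-0.029,-0.0042,0,0],[0,0,0,0,0,0]]' >/dev/null
python3 - <<'E'
from h import *
togo([.5773,.2139,.0803],-20.2,15)
p,d=optics.snapshot("top"); q,e=optics.snapshot("scene")
for n,im in(("top",p),("scene",q)):
    h=cv2.cvtColor(im,cv2.COLOR_BGR2HSV); m=((h[...,0]>145)&(h[...,0]<175)&(h[...,1]>110)&(h[...,2]>60)).astype(np.uint8)
    N,_,st,ce=cv2.connectedComponentsWithStats(m); print(n,[(st[i,4],np.round(ce[i]).tolist()) for i in range(1,N) if st[i,4]>8])
E
```

```text
t 10.83 tcp [0.5725 0.2165 0.0967] shift [-0.033  0.042  0.69 ] turn [-0.0016  0.0003 -0.0006] F [ 0.5 -0.2 -1.2] open 0.129 ff 29.982024505734444 q [-0.74  0.86  0.34  1.92 -0.25  0.23 -0.65]
top [(np.int32(97), [1.0, 105.0]), (np.int32(13), [147.0, 114.0]), (np.int32(97), [161.0, 122.0]), (np.int32(87), [169.0, 126.0])]
scene [(np.int32(209), [8.0, 70.0]), (np.int32(177), [431.0, 82.0]), (np.int32(53), [2.0, 90.0]), (np.int32(20), [366.0, 147.0]), (np.int32(141), [355.0, 154.0])]
```

```bash
python3 -m pendant '[[0,-0.017,-0.029,-0.0042,0,0],[0,-0.017,-0.029,-0.0042,0,0],[0,-0.017,-0.029,-0.0042,0,0],[0,-0.017,-0.029,-0.0042,0,0],[0,0,0,0,0,0]]' >/dev/null
cat > look.py <<'E'
from h import *
import sys
togo([.5773,.2139,.0803],-20.2,float(sys.argv[1]))
p,d=optics.snapshot("top"); q,e=optics.snapshot("scene")
for n,im in(("top",p),("scene",q)):
    h=cv2.cvtColor(im,cv2.COLOR_BGR2HSV); m=((h[...,0]>145)&(h[...,0]<175)&(h[...,1]>110)&(h[...,2]>60)).astype(np.uint8)
    N,_,st,ce=cv2.connectedComponentsWithStats(m); print(n,[(int(st[i,4]),np.round(ce[i]).tolist()) for i in range(1,N) if st[i,4]>8 and ce[i][0]>40])
cv2.imwrite("pics/last.png",np.hstack([cv2.resize(p[95:215,95:215],(400,400),interpolation=2),cv2.resize(q[60:180,280:400],(400,400),interpolation=2)]))
E
python3 look.py 18
```

```text
t 11.35 tcp [0.5701 0.2174 0.0989] shift [-0.029  0.075  0.807] turn [-0.0015  0.0004 -0.0005] F [ 0.7 -0.3 -1.6] open 0.131 ff 29.981952644884586 q [-0.79  0.87  0.38  1.96 -0.25  0.17 -0.68]
top [(71, [152.0, 144.0]), (87, [160.0, 147.0])]
scene [(176, [431.0, 82.0]), (91, [333.0, 140.0]), (24, [344.0, 140.0])]
```

```bash
python3 -m pendant '[[0,0,0,0,0,0],[0,0,0,0,0,0],[0,0,0,0,0,0],[0,0,0,0,0,0],[0,0,0,0,0,0]]' >/dev/null
python3 look.py 18
```

```text
t 11.87 tcp [0.5713 0.2167 0.0994] shift [-0.021  0.017  0.806] turn [-0.0014  0.0003 -0.0011] F [-0.4 -0.1 -0.7] open 0.130 ff 29.979803413152695 q [-0.79  0.86  0.38  1.96 -0.25  0.17 -0.68]
top [(71, [148.0, 159.0]), (43, [159.0, 164.0]), (50, [145.0, 167.0]), (41, [155.0, 171.0])]
scene [(177, [431.0, 82.0]), (11, [337.0, 133.0]), (94, [325.0, 139.0]), (20, [332.0, 142.0]), (25, [323.0, 148.0])]
```

View pics/last.png

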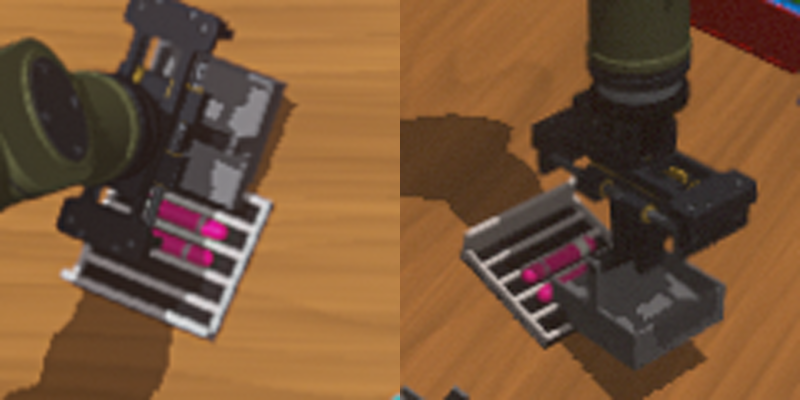

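Both lures are down in separate neighbouring grooves (left crop at about (190,215) and (185,245)), and the scoop is empty. I'll raise it straight up, level it, and return it to its original free spot.

```bash
python3 -m pendant '[[0,0.1,-0.3,0,0,0],[0,0.2,-0.6,0,0,0],[0,0.28,-0.86,0,0,0],[0,0.28,-0.86,0,0,0],[0,0.28,-0.86,0,0,0]]' >/dev/null
python3 -m pendant '[[0,0,-0.3,0.025,0,0],[0,0,0,0.025,0,0],[0,0,0,0.025,0,0],[0,0,0,0.025,0,-0.02],[0,0,0,0,0,-0.02]]' >/dev/null
python3 -m pendant '[[0,0,0,0,0,-0.02],[0,0,0,0,0,0],[0,0,0,0,0,0]]' >/dev/null
python3 -c "
from h import *
togo([.5866,-.2530,.19],-9)"
```

```text
t 13.05 tcp [0.5696 0.2171 0.1983] shift [-18.418   3.845   0.342] turn [-0.0014  0.0004 -0.004 ] F [ 0.3  0.6 -1. ] open 0.129 ff 29.98455360531807 q [-0.57  0.73  0.24  1.66 -0.22  0.78 -0.4 ]
```

```bash
for i in 1 2 3; do python3 -m pendant '[[-0.95,0.2,0,0,0,0],[-0.95,0.2,0,0,0,0],[-0.95,0.2,0,0,0,0],[-0.95,0.2,0,0,0,0],[-0.95,0.2,0,0,0,0]]' >/dev/null; done
python3 -m pendant '[[-0.95,0.2,0,0,0,0],[-0.95,0.2,0,0,0,0],[-0.95,0.2,0,0,0,0],[-0.95,0.2,0,0,0,-0.004],[-0.3,0.05,0,0,0,0]]' >/dev/null
python3 -m pendant '[[0,0,0,0,0,0],[0,0,0,0,0,0],[0,0,0,0,0,0]]' >/dev/null
python3 -c "
from h import *
togo([.5866,-.2530,.0605],-9)"
```

```text
t 14.97 tcp [ 0.5885 -0.2482  0.198 ] shift [-0.206 -0.015  5.502] turn [-0.0017 -0.0002  0.0014] F [-0.8  1.1 -0.6] open 0.128 ff 29.984934367239475 q [ 0.25  0.76  0.15  1.57 -0.14  0.83  0.3 ]
```

```bash
python3 -m pendant '[[-0.2,0,0.7,-0.0015,0,0],[0,0,1,0,0,0],[0,0,1,0,0,0],[0,0,1,0,0,0],[0,0,0.8,0,0,0]]' >/dev/null
python3 -m pendant '[[0,0,0.4,0,0,0],[0,0,0.2,0,0,0],[0,0,0,0,0,0],[0,0,0,0,0,0],[0,0,0,0,0,0]]'
python3 -c "
from h import *
togo([.5866,-.2530,.059],-9)"
```

```text
clock: 15.8
tool_pos: [0.5883, -0.2563, 0.0721]
eef_rot: [0.76, 0.65, 0.0, 0.002]
contact_force: [0.1, 0.5, -1.1]
opening: 0.128
finger_force: 30.0
t 15.80 tcp [ 0.5883 -0.2563  0.0721] shift [ 0.123 -0.088  0.525] turn [0.0008 0.0006 0.0007] F [ 0.1  0.5 -1.1] open 0.128 ff 29.98486652970314 q [ 0.28  0.93  0.11  1.64 -0.16  0.58  0.32]
```

```bash
python3 -m pendant '[[0,0,0.2,0,0,0],[0,0,0.12,0,0,0],[0,0,0.1,0,0,0],[0,0,0.06,0,0,0],[0,0,0,0,0,0]]'
python3 -m pendant '[[0,0,0,0,0,0],[0,0,0,0,0,0]]'
```

```text
clock: 16.22
tool_pos: [0.5869, -0.2561, 0.0583]
eef_rot: [0.76, 0.65, -0.001, 0.0]
contact_force: [-0.4, 0.9, -1.3]
opening: 0.131
finger_force: 30.0
clock: 16.38
tool_pos: [0.5873, -0.2563, 0.0588]
eef_rot: [0.76, 0.65, -0.001, 0.001]
contact_force: [-0.5, 0.5, -1.8]
opening: 0.127
finger_force: 30.0
```

```bash
python3 -m pendant '[[0,0,0.04,0,0,0],[0,0,0.03,0,0,0],[0,0,0,0,0,0],[0,0,0,0,0,0]]'
python3 -m pendant '[[0,0,0,0,0,0],[0,0,0,0,0,0],[0,0,0,0,0,0],[0,0,0,0,0,0],[0,0,0,0,0,0]]' 0.6 >/dev/null
python3 -m pendant '[[0,0,0,0,0,0],[0,0,0,0,0,0],[0,0,0,0,0,0],[0,0,0,0,0,0],[0,0,0,0,0,0]]'
python3 -m pendant '[[0,0,-0.3,0,0,0],[0,0,-0.7,0,0,0],[0,0,-1,0,0,0],[0,0,-1,0,0,0],[0,0,-1,0,0,0]]' >/dev/null
python3 -m pendant '[[-0.5,-1,-1,0,0,0],[-0.5,-1,-0.5,0,0,0],[-0.5,-1,0,0,0,0],[-0.5,-1,0,0,0,0],[-0.5,-1,0,0,0,0]]'
python3 -m pendant '[[0,0,0,0,0,0],[0,0,0,0,0,0],[0,0,0,0,0,0],[0,0,0,0,0,0],[0,0,0,0,0,0]]' >/dev/null
python3 - <<'E'
from h import *
p,d=optics.snapshot("top"); q,e=optics.snapshot("scene"); hsv=cv2.cvtColor(p,cv2.COLOR_BGR2HSV)
P=cloud("top",d); S=Ro.from_euler("z",-20.2,degrees=True); O=np.array([.4928,.245,0])
m=(hsv[...,0]>145)&(hsv[...,0]<175)&(hsv[...,1]>110); m[:135]=0; m[205:]=0; m[:,:110]=0; m[:,190:]=0
t=S.inv().apply(P[m]-O)*1e3; t=t[~np.isnan(t[:,0])]; print("x hist",np.histogram(t[:,0],np.arange(-60,61,10)))
for lo,hi in((-60,-35),(-35,-12),(-12,12),(12,36),(36,60)):
    k=t[(t[:,0]>lo)&(t[:,0]<hi)]
    if len(k)>8: print((lo,hi),len(k),"x %.0f y %.0f..%.0f ztop %.0f"%(np.median(k[:,0]),k[:,1].min(),k[:,1].max(),np.percentile(k[:,2],80)))
cv2.imwrite("pics/end.png",np.hstack([cv2.resize(p[95:215,95:215],(400,400),interpolation=2),cv2.resize(q[190:340,180:330],(400,400),interpolation=2)]))
E
```

```text
clock: 16.72
tool_pos: [0.588, -0.2566, 0.0577]
eef_rot: [0.76, 0.65, -0.0, 0.001]
contact_force: [0.6, 0.3, 4.3]
opening: 0.129
finger_force: 30.0
clock: 17.55
tool_pos: [0.5872, -0.2562, 0.0569]
eef_rot: [0.76, 0.65, -0.001, 0.0]
contact_force: [-0.7, -0.5, -0.1]
opening: 0.8
finger_force: 0.0
clock: 18.38
tool_pos: [0.4531, -0.2988, 0.1957]
eef_rot: [0.76, 0.65, -0.0, 0.001]
contact_force: [-0.6, 0.1, -0.1]
opening: 0.801
finger_force: 0.0
x hist (array([ 0,  0,  0,  0,  0, 71, 58, 30, 85, 10,  0,  0]), array([-60, -50, -40, -30, -20, -10,   0,  10,  20,  30,  40,  50,  60]))
(-12, 12) 129 x -1 y -39..49 ztop 23
(12, 36) 125 x 24 y -43..42 ztop 23
```

View pics/end.png

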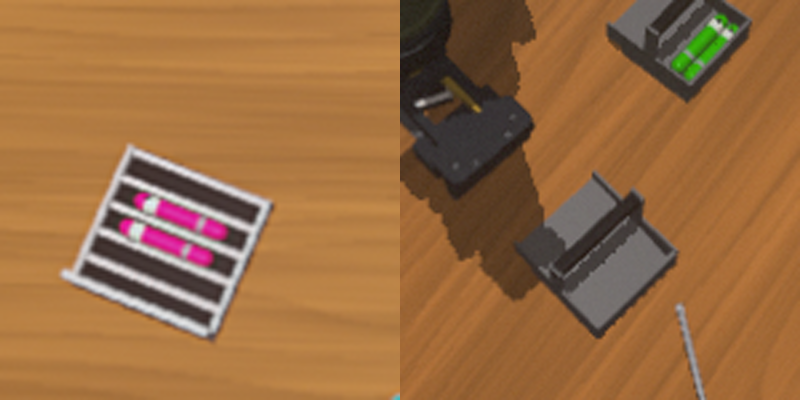

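The lures lie in the x = 0 and x = 24 mm grooves, with their tops about 23 mm up, so they are seated. The empty scoop stands upright and the gripper is clear of everything. I'm handing in.

```bash
python3 -c "
from plant import r
print(r.finish_job())"
```

```text
the job is handed in; nothing more can be done
None
```

I handed the job in at about 19 s: both pink lures lie in separate grooves of the left-hand tray, the empty scoop stands upright on the bench, and the gripper is clear; the judge's result was not shown.

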